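Close the clip-top sugar jar

ROBOT

A 7-joint arm with a two-finger parallel gripper is mounted at the origin on a cart in front of the work surface, level with it; the furniture and walls round the work are solid. World frame = base frame: x ahead of the robot, y to its left, z up, the work surface at z = 0. Lengths are in m, angles in degrees, forces in N, time in s.
With the tool pointing down it reaches from about 0.4 to 0.85 m from the base axis. Payload 10.4 kg.
Tool frame: the origin (TCP) lies between the finger pads; the fingertips stand 17 mm ahead of it and the grasp point (between the pads) lies 2 mm behind it (ctrl.tip_reach is the distance from the TCP to the fingertips, in m); z points along the fingers, y is the line along which they close (so a half turn about z gives the same grasp; the last joint's range is limited). The gripper opens to 87 mm and grips with 3 to 60 N. Pads are 19 mm wide; open, the fingers measure 117 mm over their backs; the gripper's body (75 mm by 190 mm) begins 51 mm behind the grasp point.
Start: joints at [-78.472, 19.034, -3.707, 83.658, 1.238, 77.344, -5.071], TCP at [0.139, 0.609, 0.24] pointing down, gripper open.
Joint ranges: [-148.97, 148.97], [-28.65, 121.19], [-84.17, 76.75], [9.2, 138.47], [-72.65, 252.65], [3.7, 117.97], [-149.18, 149.18]. Speed limits (degrees/s): [127.2, 127.2, 159.86, 159.86, 180, 180, 180].

INTERFACE

Orientations are given as [roll, pitch, yaw] about the fixed x, y, z axes, in that order (R = Rz(yaw) Ry(pitch) Rx(roll)).
In Python, from cell import ctrl gives the robot as it stands.
- The arm moves only by the shell command python3 shift.py 'ROWS' [OPENING] [FORCE]. ROWS is a JSON object with one list for each field, all of the same length, 1 to 12, a row being the entries at one place: dx, dy, dz (the shift in parts of the range, where 1.0 means 1 m), rx, ry, rz (a rotation vector in a scale on which 1.0 is pi rad); each row is the pose to reach, as a shift and turn from the pose commanded when the command began, along the tool's axes at that moment; what a row does not reach only later rows make up. A row lasts 1/12 s, in which the tool goes at most 0.0417 m and 7.16 degrees, less where a joint would pass 70% of its speed; a pose out of reach is approached as far as the arm can. OPENING is the finger opening in m, set as the command begins (- or left out keeps the last). The fingers move at their own pace and stop on an object; FORCE is the grip in N (left out, the last holds). Time passes only in rows, so rows that do not move let the fingers close. It prints the time, the measured TCP pose, the force, the opening and the grip force at its end. Shift and turn numbers lie between -1 and 1, and a call with a number outside is refused. Input that does not fit is refused with a message, and nothing moves.
- ctrl.state(): the state, without advancing time (a new reading comes with each control period).
- ctrl.camera(name): name is "scene" or "top" or "wrist"; returns a dict with "img" (384x512x3 uint8, blue, green, red), "fx", "fy", "cx", "cy" (pixels), "dist" ([k1, k2, p1, p2, k3] as OpenCV has them; the pictures are not rectified), "xyz" and "attitude" of the camera in the world; the wrist camera has in their place "hand_eye" (4x4, takes a point from camera to tool coordinates, whose origin is the TCP and whose axes are the flange's). Camera axes: x right, y down, z forward; pixel columns grow to the right and rows downward; lengths in m; the calibration is good to about 2 mm. A picture is of the moment at which its call begins: read the wrist's pose just before it. There is no depth.
- ctrl.job_done(): hands the job in; it is judged then, once.
The state is a dict: "clock": time; "joints": joint angles; "qvel": joint speeds; "effort": joint torques, N m; "tcp_pos": TCP position; "tcp_rot": TCP orientation; "contact_force": force on the tool from outside, world axes, zero at the start; "moment": the same for the moment, N m; "grip_width": finger opening in m; "grip_force": force on a finger pad.
Only numpy, scipy, OpenCV 4.12 (cv2) and the standard library are available. Lean on these libraries where they do the work, as an engineer would, in place of code of your own. Each camera call takes 0.05 s, during which the arm holds its last target. There are 200 camera calls.

TASK

Close the clip-top jar by pushing alone: with the fingertips gently push its tipped-back lid over until it lies shut on the jar, and only then push the wire clip that sticks out at the front down until it lies against the jar's front. Do not lift, tip or shove the jar, and leave the other things as they stand.

Things in the scene. Friction and masses are not known exactly. Their poses are not given: they have to be found in the camera images.
- clip_jar: Clip-top glass jar of sugar, 94 mm across, 135 mm high when shut, about 0.7 kg, standing loose on the table. Origin: centre of its underside; z up; its front (wire clip) looks along its own -x, roughly towards the robot, its lid hinge is at the back (+x). The only clip-top jar.
- clip_jar_lid (a joint): Hinged glass lid, 86 mm across, 12 mm thick, 90 g. 0 = lying shut on the jar, 1.92 = tipped right back; starts at 1.55 to 1.9. The hinge is slightly stiff: the lid stays where it is left near upright and sinks shut slowly by itself below about 0.8.
- clip_jar_bail (a joint): Wire clip hinged at the jar's front, a loop 36 mm wide. 0 = hanging down against the front (clipped), 1.6 = sticking straight out level; starts at 1.1 to 1.55. Stiff enough to stay where it is left (0.05 N m); about 1 N at its end moves it.
- lid_edge (a point): Middle of the lid's free edge, at half the lid's thickness, 95 mm from the hinge. Shut: 42 mm in front of the jar's axis (jar x = -0.042), 129 mm up.
- bail_end (a point): Free end of the wire clip, 55 mm from its hinge. Clipped: 49 mm in front of the jar's axis, 66 mm up; the clip's outer face is then 54 mm in front of the axis.
- lid_hinge (a point): Axis of the lid's hinge, at the back of the rim: jar frame (0.053, 0, 0.122); it runs along the jar's y.
- bail_hinge (a point): Axis of the wire clip's hinge, at the front of the rim: jar frame (-0.043, 0, 0.121); it runs along the jar's y.
- cereal_jar: Bystander: round jar with a dark red screw lid, 88 mm across, 126 mm high, standing loose beside the clip-top jar, left or right of it. Origin: centre of its underside.
- honey_jar: Bystander: jar with a yellow screw lid, 77 mm across, 120 mm high, loose, at the right. Origin: centre of its underside. (Fixed, not listed: a large blue tub behind it from about x = 0.65, y below 0.05, and a 228 mm high kitchen roll to its right.)
- timer: Bystander: round white kitchen timer with a red knob, 66 mm across, 46 mm high, loose, near right. Origin: centre of its underside.

How it is judged:
By the outcome, as a careful person would: the job done as asked, in the order asked, and still so for the second after the job is handed in, with the robot touching nothing.
It also fails if it takes over 45 s, if anything falls off the work surface, if the arm or the gripper's body presses on something with over 40 N, if the wrist force passes 120 N, or if a joint passes its speed limit or range.

## Working session

There is one attempt and no reset: what is moved stays moved. The work goes in short steps, Python scripts to look and compute and a shell command to move; the robot and the scene stay as the last step left them, time stands still between calls to the robot, and variables do not carry over. Pictures are saved under pics/ and viewed, at most 10 in all, crops included, and the job is handed in when it is done.

```bash
ls; mkdir -p pics
python3 - <<'E'
from cell import ctrl
import cv2,numpy as np
s=ctrl.state();print({k:np.round(v,3).tolist() for k,v in s.items()})
for n in ("scene","top"):
    c=ctrl.camera(n);cv2.imwrite(f"pics/{n}0.png",c["img"])
    print({k:v for k,v in c.items() if k!="img"})
E
```

```text
cell.py
pics
shift.py
{'clock': 0.0, 'joints': [-78.472, 19.072, -3.708, 83.707, 1.239, 77.345, -5.071], 'qvel': [0.073, -0.119, 0.071, 0.043, 0.118, -0.018, 0.127], 'effort': [-0.0, -62.324, 0.025, -38.991, -0.061, 0.04, 0.0], 'tcp_pos': [0.139, 0.609, 0.239], 'tcp_rot': [-179.916, 0.005, 167.179], 'contact_force': [-0.336, -0.276, -0.195], 'moment': [0.008, -0.058, 0.017], 'grip_force': 0.0, 'grip_width': 0.087}
{'fx': 499.7001942831009, 'fy': 499.7001942831009, 'cx': 248.94289000149786, 'cy': 196.6874984484031, 'dist': array([0.076581, 0.      , 0.      , 0.      , 0.      ]), 'xyz': array([-0.06586838, -0.85060301,  0.73118474]), 'attitude': array([-119.92875698,    0.46024499,  -29.65000909])}
{'fx': 475.6114050961557, 'fy': 475.6114050961557, 'cx': 250.78048949604968, 'cy': 191.32950392497912, 'dist': array([-0.10488108,  0.        ,  0.        ,  0.        ,  0.        ]), 'xyz': array([0.33275789, 0.11462373, 1.10382215]), 'attitude': array([-171.89975062,   -1.47877913,  -89.31098705])}
```

View pics/scene0.png

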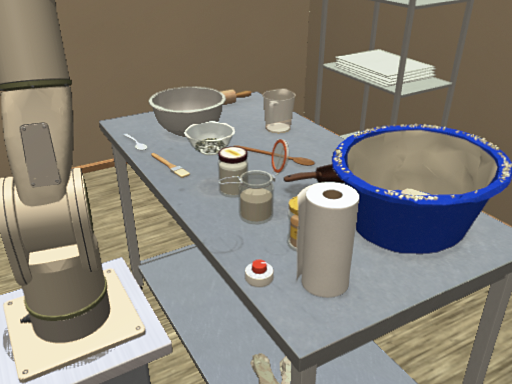

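View pics/top0.png

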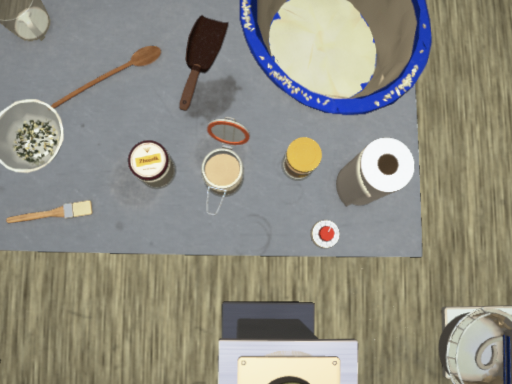

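The scene view shows the clip jar at about (256,196), its lid tipped back at (280,155) and the clip loop at about (232,182). In the top view the jar rim is at (222,170), the lid at (228,131) and the clip end at about (212,213). I'll zoom in on both.

Run:
```python
import cv2,numpy as np
a=cv2.imread("pics/top0.png")[105:225,180:260];b=cv2.imread("pics/scene0.png")[125:235,205:305]
a=cv2.resize(a,None,fx=5,fy=5,interpolation=cv2.INTER_CUBIC);b=cv2.resize(b,None,fx=4,fy=4,interpolation=cv2.INTER_CUBIC)
o=np.zeros((600,800,3),np.uint8);o[:600,:400]=a;o[:440,400:]=b
cv2.imwrite("pics/z0.png",o)
```

```text
(no output)
```

View pics/z0.png

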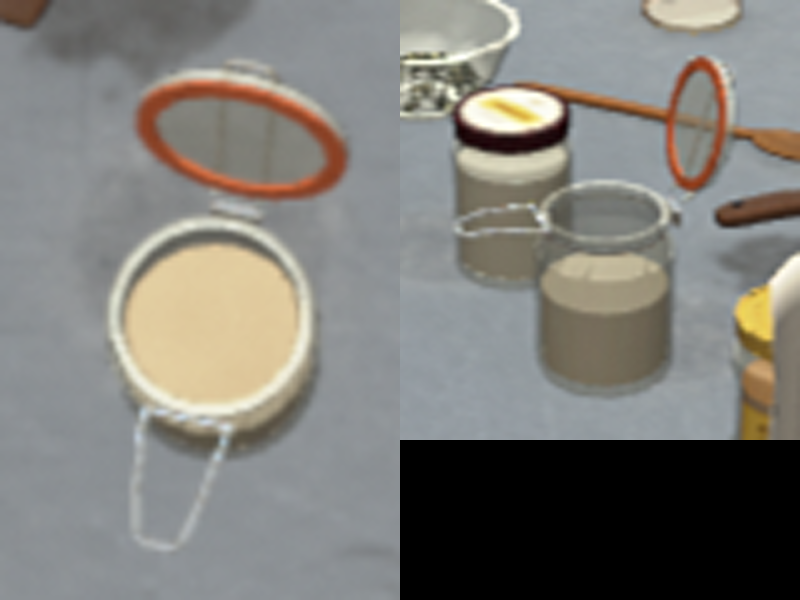

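```bash
cat > h.py <<'E'
import numpy as np,cv2
from scipy.spatial.transform import Rotation as R
from scipy.optimize import least_squares
def lidp(a,l,n): return np.array([.053-l*np.cos(a)+n*np.sin(a),0,.122+l*np.sin(a)+n*np.cos(a)])
def bailp(b,l=.055,n=.006): return np.array([-.043-l*np.sin(b)-n*np.cos(b),0,.121-l*np.cos(b)+n*np.sin(b)])
def world(p,x,y,yaw):
    return R.from_euler('z',yaw).apply(p)+[x,y,0]
def proj(c,P):
    Rm=R.from_euler('xyz',c['attitude'],degrees=True).as_matrix()
    r=cv2.Rodrigues(Rm.T)[0];t=-Rm.T@c['xyz']
    K=np.array([[c['fx'],0,c['cx']],[0,c['fy'],c['cy']],[0,0,1.]])
    return cv2.projectPoints(np.atleast_2d(P).astype(float),r,t,K,c['dist'])[0][:,0]
E
python3 - <<'E'
from h import *
from cell import ctrl
T=ctrl.camera('top');S=ctrl.camera('scene')
t=lambda u,v:(180+u/5-.4,105+v/5-.4)
s=lambda u,v:(205+(u-400)/4-.4,125+v/4-.4)
tp=np.array([t(211,318),t(157,547),t(242,138),t(237,210)])
sp=np.array([s(606,212),s(459,226),s(698,123),s(672,208)])
def pts(p):
    x,y,yaw,a,b=p
    return world(np.array([[0,0,.122],bailp(b),lidp(a,.053,0),[.053,0,.122]]),x,y,yaw)
def res(p): return np.r_[(proj(T,pts(p))-tp).ravel(),(proj(S,pts(p))-sp).ravel()]
r=least_squares(res,[.5,.1,0,1.7,1.3],loss='soft_l1')
print(r.x,np.degrees(r.x[2]));print(res(r.x).reshape(-1,2).round(2))
x=r.x
print('bail',world(bailp(x[4]),*x[:3]),'edge',world(lidp(x[3],.095,.007),*x[:3]))
# bystanders: lid centres
def ray(c,px,z):
    K=np.array([[c['fx'],0,c['cx']],[0,c['fy'],c['cy']],[0,0,1.]])
    q=cv2.undistortPoints(np.array([[px]],float),K,c['dist'])[0,0]
    d=R.from_euler('xyz',c['attitude'],degrees=True).apply([*q,1]);return (c['xyz']+d*(z-c['xyz'][2])/d[2]).round(3)
for n,px,z in(('cereal',(149,160),.126),('honey',(304,155),.12),('timer',(326,234),.03),('roll',(387,164),.228),('ladle handle',(187,105),.03),('spoon',(112,72),.01),('brush',(85,208),.01)):print(n,ray(T,px,z))
E
```

```text
[ 0.51895116  0.15267611 -0.19931142  1.83106302  1.57800115] -11.419703066459931
[[-0.16  0.91]
 [ 0.16  0.35]
 [ 0.02  0.39]
 [ 0.13 -1.54]
 [-0.74 -0.56]
 [-0.16 -0.12]
 [ 0.44  0.35]
 [ 1.69 -2.61]]
bail [0.42293502 0.17207072 0.12739611] edge [0.60149542 0.13600272 0.21199916]
cereal [0.535 0.305 0.126]
honey [ 0.553 -0.021  0.12 ]
timer [ 0.391 -0.083  0.03 ]
roll [ 0.514 -0.166  0.228]
ladle handle [0.688 0.241 0.03 ]
spoon [0.777 0.429 0.01 ]
brush [0.444 0.473 0.01 ]
```

The manual's scale: turns go in shares of pi rad. Converting my numbers, -1.4 degrees / 180 = -0.0078.

```bash
python3 shift.py '{"dx":[-0.01,-0.03,-0.055,-0.085,-0.115,-0.145,-0.175,-0.205,-0.235,-0.265,-0.285,-0.295],"dy":[-0.006,-0.018,-0.034,-0.052,-0.07,-0.088,-0.106,-0.125,-0.143,-0.161,-0.173,-0.18],"dz":[-0.015,-0.035,-0.05,-0.05,-0.05,-0.05,-0.05,-0.05,-0.05,-0.05,-0.05,-0.05],"rx":[0,0,0,0,0,0,0,0,0,0,0,0],"ry":[0,0,0,0,0,0,0,0,0,0,0,0],"rz":[0,0,-0.0028,-0.0078,-0.0078,-0.0078,-0.0078,-0.0078,-0.0078,-0.0078,-0.0078,-0.0078]}' 0 10
cat > rel.py <<'E'
from h import *
from cell import ctrl
s=ctrl.state()
J=(.519,.1527,-.1993)
Rt=R.from_euler('xyz',s['tcp_rot'],degrees=True)
tip=s['tcp_pos']+Rt.apply([0,0,ctrl.tip_reach])
Rj=R.from_euler('z',J[2])
print('clock',s['clock'],'tip in jar',Rj.inv().apply(tip-[J[0],J[1],0]).round(4),'tcp_rot',np.round(s['tcp_rot'],2),'F',np.round(Rj.inv().apply(s['contact_force']),2))
print('tool axes in jar frame (cols)\n',(Rj.inv()*Rt).as_matrix().round(3))
E
python3 rel.py
```

```text
clock: 1.2
tcp_pos: [0.389, 0.3655, 0.2896]
tcp_rot: [-180.0, 0.0, 168.3]
contact_force: [-0.3, 0.1, 0.3]
grip_width: 0.0148
grip_force: 0.0
clock 1.2 tip in jar [-0.1695  0.1828  0.2726] tcp_rot [-1.7998e+02  5.0000e-02  1.6832e+02] F [-0.26  0.01  0.26]
tool axes in jar frame (cols)
 [[-1.     0.005  0.001]
 [ 0.005  1.    -0.   ]
 [-0.001 -0.    -1.   ]]
```

```bash
python3 shift.py '{"dx":[-0.02,-0.05,-0.08,-0.11,-0.14,-0.17,-0.2,-0.23,-0.26,-0.28,-0.291,-0.291],"dy":[-0.012,-0.031,-0.05,-0.069,-0.088,-0.107,-0.126,-0.144,-0.163,-0.176,-0.183,-0.183],"dz":[0,0,0,0,0,0,0,0,0,0,0,0.01],"rx":[0,0,0,0,0,0,0,0,0,0,0,0],"ry":[0,0,0,0,0,0,0,0,0,0,0,0],"rz":[0,0,0,0,0,0,0,0,0,0,0,0]}' >/dev/null; python3 rel.py
python3 - <<'E'
from cell import ctrl
import cv2,numpy as np
a=cv2.resize(ctrl.camera('scene')['img'][85:235,205:355],None,fx=4,fy=4,interpolation=cv2.INTER_CUBIC)
cv2.imwrite('pics/s1.png',a)
E
```

```text
clock 2.2 tip in jar [0.1205 0.0007 0.2634] tcp_rot [1.800e+02 1.400e-01 1.684e+02] F [ 0.08 -0.33  0.85]
tool axes in jar frame (cols)
 [[-1.     0.003  0.002]
 [ 0.003  1.     0.   ]
 [-0.002  0.    -1.   ]]
```

View pics/s1.png

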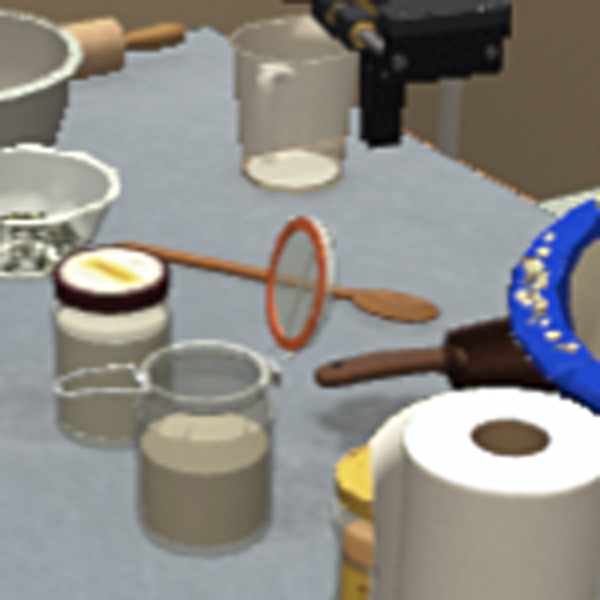

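The closed fingertips (around (380,140) in this crop) are behind and above the lid (ring at (298,283)), in line with it. Next I'll lower them behind it.

```bash
python3 shift.py '{"dx":[0,0,0,0,0,0],"dy":[0,0,0,0,0,0],"dz":[0.015,0.035,0.055,0.068,0.075,0.075],"rx":[0,0,0,0,0,0],"ry":[0,0,0,0,0,0],"rz":[0,0,0,0,0,0]}'; python3 rel.py
```

```text
clock: 2.75
tcp_pos: [0.634, 0.1328, 0.2029]
tcp_rot: [-180.0, -0.2, 168.7]
contact_force: [0.7, 0.1, -0.0]
grip_width: 0.0004
grip_force: 0.0
clock 2.75 tip in jar [0.1166 0.0033 0.1859] tcp_rot [-1.7997e+02 -1.6000e-01  1.6868e+02] F [ 0.68  0.28 -0.01]
tool axes in jar frame (cols)
 [[-1.    -0.002 -0.003]
 [-0.002  1.    -0.001]
 [ 0.003 -0.001 -1.   ]]
```

```bash
python3 shift.py '{"dx":[0.005,0.01,0.015,0.02,0.025,0.03,0.035,0.04,0.045,0.049,0.052,0.054],"dy":[-0.002,-0.003,-0.003,-0.003,-0.003,-0.003,-0.003,-0.003,-0.003,-0.003,-0.003,-0.003],"dz":[0,0,-0.001,-0.002,-0.003,-0.004,-0.005,-0.006,-0.007,-0.007,-0.007,-0.007],"rx":[0,0,0,0,0,0,0,0,0,0,0,0],"ry":[0,0,0,0,0,0,0,0,0,0,0,0],"rz":[0,0,0,0,0,0,0,0,0,0,0,0]}'; python3 rel.py;python3 - <<'E'
from cell import ctrl
import cv2,numpy as np
a=cv2.resize(ctrl.camera('scene')['img'][85:235,205:355],None,fx=4,fy=4,interpolation=cv2.INTER_CUBIC)
cv2.imwrite('pics/s2.png',a)
E
```

```text
clock: 3.75
tcp_pos: [0.5814, 0.1394, 0.2115]
tcp_rot: [180.0, -0.0, 168.6]
contact_force: [0.7, 0.0, 0.8]
grip_width: 0.0008
grip_force: 0.3
clock 3.75 tip in jar [ 0.0638 -0.0007  0.1945] tcp_rot [ 1.7999e+02 -2.0000e-02  1.6859e+02] F [0.69 0.17 0.8 ]
tool axes in jar frame (cols)
 [[-1. -0. -0.]
 [-0.  1.  0.]
 [ 0.  0. -1.]]
```

View pics/s2.png

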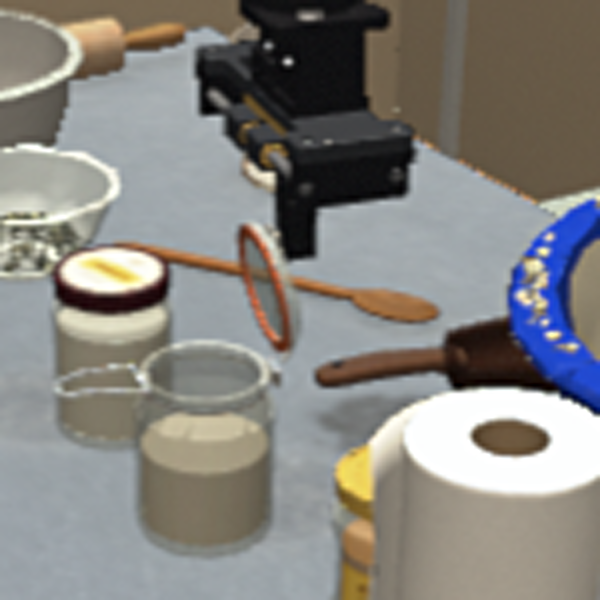

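The lid is now slightly past upright, with its ring at about (267,285) in the crop. The jar hasn't moved. I'll follow the lid down its arc.

```bash
python3 shift.py '{"dx":[0.006,0.013,0.019,0.025,0.031,0.036,0.042,0.047,0.051,0.056,0.06,0.063],"dy":[0,0,0,0,0,0,0,0,0,0,0,0],"dz":[0.001,0.002,0.004,0.006,0.008,0.011,0.014,0.018,0.022,0.027,0.031,0.036],"rx":[0,0,0,0,0,0,0,0,0,0,0,0],"ry":[0,0,0,0,0,0,0,0,0,0,0,0],"rz":[0,0,0,0,0,0,0,0,0,0,0,0]}'; python3 rel.py
python3 shift.py '{"dx":[0.002,0.004,0.006,0.007,0.008,0.008,0.008,0.008],"dy":[0,0,0,0,0,0,0,0],"dz":[0.004,0.007,0.011,0.014,0.017,0.02,0.021,0.022],"rx":[0,0,0,0,0,0,0,0],"ry":[0,0,0,0,0,0,0,0],"rz":[0,0,0,0,0,0,0,0]}'; python3 rel.py
```

```text
clock: 4.8
tcp_pos: [0.5196, 0.1518, 0.1751]
tcp_rot: [180.0, -0.0, 168.6]
contact_force: [0.7, 0.0, 0.8]
grip_width: 0.0004
grip_force: 0.2
clock 4.8 tip in jar [ 0.0007 -0.0007  0.1581] tcp_rot [ 1.7999e+02 -1.0000e-02  1.6858e+02] F [0.66 0.17 0.8 ]
tool axes in jar frame (cols)
 [[-1. -0. -0.]
 [-0.  1.  0.]
 [ 0.  0. -1.]]
clock: 5.47
tcp_pos: [0.5123, 0.1532, 0.1534]
tcp_rot: [-180.0, -0.0, 168.6]
contact_force: [-0.0, -0.4, 1.0]
grip_width: 0.0006
grip_force: 0.0
clock 5.4667 tip in jar [-0.0067 -0.0008  0.1364] tcp_rot [-180.     -0.    168.57] F [ 0.05 -0.36  1.04]
tool axes in jar frame (cols)
 [[-1.  0. -0.]
 [ 0.  1. -0.]
 [ 0. -0. -1.]]
```

```bash
python3 shift.py '{"dx":[0,0,0,0,0,0],"dy":[0,0,0,0,0,0],"dz":[0.0005,0.001,0.0015,0.0015,0.0015,0.0015],"rx":[0,0,0,0,0,0],"ry":[0,0,0,0,0,0],"rz":[0,0,0,0,0,0]}'; python3 rel.py;python3 - <<'E'
from cell import ctrl
import cv2,numpy as np
a=cv2.resize(ctrl.camera('scene')['img'][125:245,205:325],None,fx=5,fy=5,interpolation=cv2.INTER_CUBIC)
cv2.imwrite('pics/s3.png',a)
E
```

```text
clock: 5.97
tcp_pos: [0.5125, 0.1533, 0.1525]
tcp_rot: [180.0, 0.0, 168.6]
contact_force: [-2.4, -0.2, 6.1]
grip_width: 0.0003
grip_force: 2.8
clock 5.9667 tip in jar [-0.0065 -0.0007  0.1355] tcp_rot [1.7997e+02 3.0000e-02 1.6857e+02] F [-2.31 -0.66  6.06]
tool axes in jar frame (cols)
 [[-1.  0.  0.]
 [ 0.  1.  0.]
 [-0.  0. -1.]]
```

View pics/s3.png

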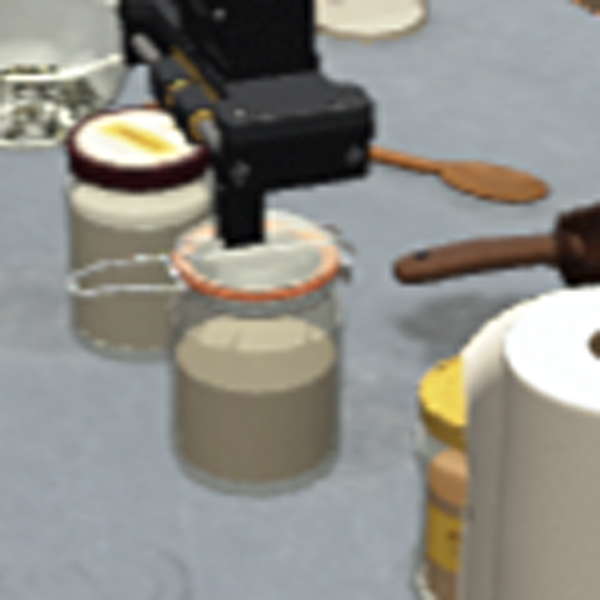

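The lid lies shut: its ring is level on the rim at about (257,262), and the tip touches at z = 0.1355 as expected. The clip still sticks out, with its end at about (72,284). Next I'll lift off, move in front over the clip, tilt 10° and open the fingers 12 mm so they span the loop.

To row units: -10 degrees / 180 = -0.0556.

```bash
python3 shift.py '{"dx":[0,0,0,0.01,0.025,0.045,0.065,0.083,0.092,0.095,0.095,0.095],"dy":[0,0,0,0,0,0,0,0,0,0.001,0.001,0.001],"dz":[-0.01,-0.025,-0.04,-0.045,-0.045,-0.045,-0.045,-0.045,-0.04,-0.03,-0.02,-0.02],"rx":[0,0,0,0,0,0,0,0,0,0,0,0],"ry":[0,0,0,0,-0.0167,-0.0333,-0.0556,-0.0556,-0.0556,-0.0556,-0.0556,-0.0556],"rz":[0,0,0,0,0,0,0,0,0,0,0,0]}' 0.012; python3 rel.py;python3 - <<'E'
from cell import ctrl
import cv2,numpy as np
a=cv2.resize(ctrl.camera('scene')['img'][125:245,205:325],None,fx=5,fy=5,interpolation=cv2.INTER_CUBIC)
cv2.imwrite('pics/s4.png',a)
E
```

```text
clock: 7.02
tcp_pos: [0.419, 0.1721, 0.1695]
tcp_rot: [-179.9, 9.9, 168.6]
contact_force: [-0.8, 0.5, -1.3]
grip_width: 0.0119
grip_force: 0.0
clock 7.0167 tip in jar [-0.099  -0.0008  0.1528] tcp_rot [-179.86    9.87  168.56] F [-0.87  0.29 -1.28]
tool axes in jar frame (cols)
 [[-0.985  0.001  0.171]
 [ 0.     1.    -0.003]
 [-0.171 -0.002 -0.985]]
```

View pics/s4.png

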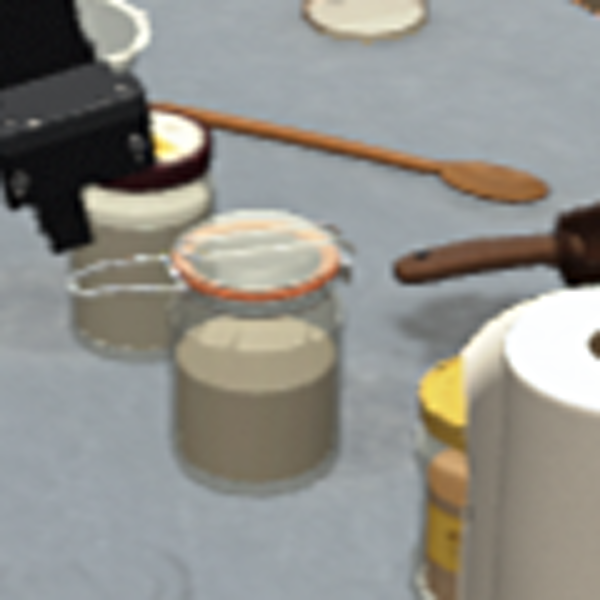

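The lid stays shut by itself. The open fingertips (about (72,250)) are directly over the clip end (72,284). I'll push the clip down along its arc.

```bash
python3 shift.py '{"dx":[-0.001,-0.001,-0.001,0.001,0.003,0.004,0.005,0.004,0.003,0,-0.003,-0.003],"dy":[0,0,0,0,0,0,0,0,0,0,0,0],"dz":[0.008,0.016,0.023,0.029,0.035,0.041,0.047,0.053,0.058,0.063,0.068,0.068],"rx":[0,0,0,0,0,0,0,0,0,0,0,0],"ry":[0,0,0,0,0,0,0,0,0,0,0,0],"rz":[0,0,0,0,0,0,0,0,0,0,0,0]}'; python3 rel.py;python3 - <<'E'
from cell import ctrl
import cv2,numpy as np
a=cv2.resize(ctrl.camera('scene')['img'][125:245,205:325],None,fx=5,fy=5,interpolation=cv2.INTER_CUBIC)
cv2.imwrite('pics/s5.png',a)
E
```

```text
clock: 8.07
tcp_pos: [0.4339, 0.1698, 0.1046]
tcp_rot: [-179.9, 9.9, 168.6]
contact_force: [-0.3, 0.1, 1.2]
grip_width: 0.0119
grip_force: 0.2
clock 8.0667 tip in jar [-0.0839 -0.0002  0.0878] tcp_rot [-179.94    9.95  168.57] F [-0.28  0.08  1.2 ]
tool axes in jar frame (cols)
 [[-0.985  0.     0.173]
 [ 0.     1.    -0.001]
 [-0.173 -0.001 -0.985]]
```

View pics/s5.png

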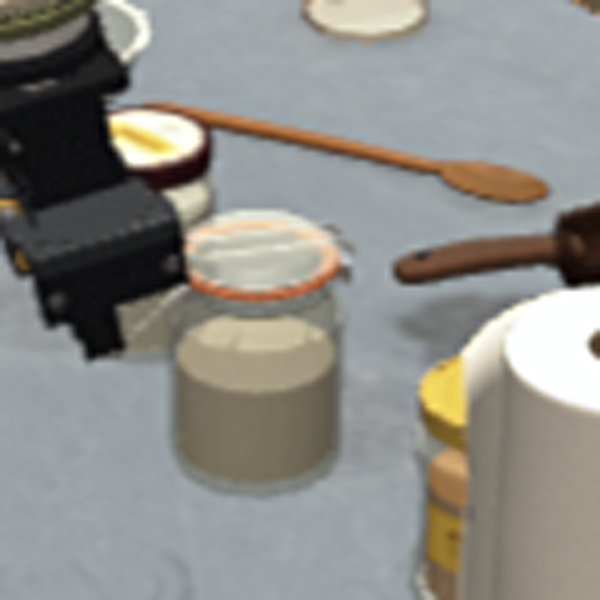

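The clip follows the fingers and is now about 35–40° from vertical. The jar hasn't moved.

```bash
python3 shift.py '{"dx":[-0.002,-0.004,-0.0055,-0.0075,-0.0095,-0.0115,-0.0135,-0.015,-0.0165,-0.0165],"dy":[0,0,0,0,0,0,0,0,0,0],"dz":[0.003,0.006,0.0085,0.0105,0.012,0.0135,0.015,0.016,0.0165,0.0165],"rx":[0,0,0,0,0,0,0,0,0,0],"ry":[0,0,0,0,0,0,0,0,0,0],"rz":[0,0,0,0,0,0,0,0,0,0]}'; python3 rel.py
```

```text
clock: 8.95
tcp_pos: [0.4527, 0.1663, 0.0921]
tcp_rot: [180.0, 10.0, 168.6]
contact_force: [0.1, 0.4, 1.1]
grip_width: 0.0121
grip_force: 0.3
clock 8.95 tip in jar [-0.0647  0.0002  0.0754] tcp_rot [180.    10.   168.57] F [0.03 0.44 1.08]
tool axes in jar frame (cols)
 [[-0.985  0.     0.174]
 [ 0.     1.    -0.   ]
 [-0.174  0.    -0.985]]
```

```bash
python3 shift.py '{"dx":[-0.0005,-0.001,-0.0015,-0.0015],"dy":[0,0,0,0],"dz":[0,0,0,0],"rx":[0,0,0,0],"ry":[0,0,0,0],"rz":[0,0,0,0]}'; python3 rel.py
```

```text
clock: 9.28
tcp_pos: [0.4539, 0.1661, 0.0924]
tcp_rot: [-180.0, 10.0, 168.6]
contact_force: [-1.1, 0.1, -0.7]
grip_width: 0.012
grip_force: 0.6
clock 9.2833 tip in jar [-0.0635  0.0002  0.0756] tcp_rot [-180.      9.99  168.58] F [-1.13 -0.08 -0.69]
tool axes in jar frame (cols)
 [[-0.985 -0.     0.173]
 [-0.     1.    -0.   ]
 [-0.173 -0.    -0.985]]
```

```bash
python3 shift.py '{"dx":[-0.0005,-0.001,-0.001,-0.001],"dy":[0,0,0,0],"dz":[0,0,0,0],"rx":[0,0,0,0],"ry":[0,0,0,0],"rz":[0,0,0,0]}'|grep -E 'force|pos'; python3 rel.py|head -1;python3 - <<'E'
from cell import ctrl
import cv2,numpy as np
a=cv2.resize(ctrl.camera('scene')['img'][125:245,205:325],None,fx=5,fy=5,interpolation=cv2.INTER_CUBIC)
cv2.imwrite('pics/s6.png',a)
E
```

```text
tcp_pos: [0.455, 0.1658, 0.0926]
contact_force: [-1.3, 1.1, -1.0]
grip_force: 0.6
clock 9.6167 tip in jar [-0.0624  0.0002  0.0759] tcp_rot [180.    10.   168.58] F [-1.5   0.87 -1.02]
```

View pics/s6.png

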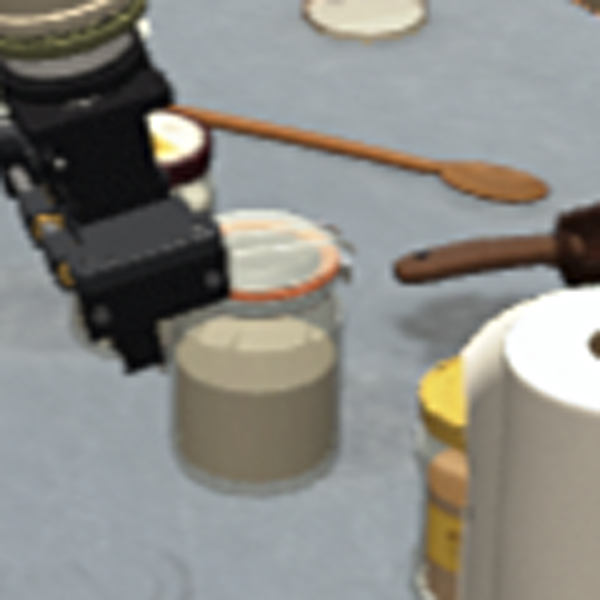

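The jar hasn't moved and the clip is almost down (it's hidden behind the fingers). I'll creep in and watch the force.

```bash
cat > mv.py <<'E'
from cell import ctrl
import cv2,numpy as np
a=cv2.imread('pics/scene0.png');b=ctrl.camera('scene')['img']
# shift of jar's lower right part (base) against the first picture
A=cv2.cvtColor(a[195:225,242:278],6).astype(np.float32);B=cv2.cvtColor(b[195:225,242:278],6).astype(np.float32)
print('jar shift px',np.round(cv2.phaseCorrelate(A,B)[0],2))
E
for i in 1 2; do python3 mv.py; python3 shift.py '{"dx":[-0.0004,-0.0008,-0.0008],"dy":[0,0,0],"dz":[0,0,0],"rx":[0,0,0],"ry":[0,0,0],"rz":[0,0,0]}'|grep contact; python3 rel.py|head -1; done; python3 mv.py
```

```text
jar shift px [-0.03  0.03]
contact_force: [-2.9, 0.5, -1.3]
clock 9.9667 tip in jar [-0.0618  0.0002  0.0759] tcp_rot [-179.99    9.98  168.58] F [-2.93 -0.11 -1.3 ]
jar shift px [-0.06 -0.06]
contact_force: [-3.9, 0.9, 0.3]
clock 10.2667 tip in jar [-0.061   0.0004  0.0762] tcp_rot [179.99   9.99 168.59] F [-4.    0.14  0.33]
jar shift px [ 0.21 -0.09]
```

The force has risen to 4 N, so the clip is against the jar. I'll back off, lift clear and look.

```bash
python3 shift.py '{"dx":[0.005,0.015,0.03,0.04,0.045,0.045,0.045,0.045,0.045,0.045,0.045,0.045],"dy":[0,0,0,0,0,0,0,0,0.03,0.06,0.08,0.08],"dz":[0,0,0,-0.01,-0.03,-0.06,-0.09,-0.12,-0.14,-0.15,-0.15,-0.15],"rx":[0,0,0,0,0,0,0,0,0,0,0,0],"ry":[0,0,0,0,0,0,0,0,0,0,0,0],"rz":[0,0,0,0,0,0,0,0,0,0,0,0]}'; python3 mv.py
python3 - <<'E'
from cell import ctrl
import cv2,numpy as np
b=cv2.resize(ctrl.camera('scene')['img'][125:245,205:285],None,fx=5,fy=5,interpolation=cv2.INTER_CUBIC)
a=cv2.resize(ctrl.camera('top')['img'][105:225,180:260],None,fx=5,fy=5,interpolation=cv2.INTER_CUBIC)
cv2.imwrite('pics/s7.png',np.hstack([a,b]))
E
```

```text
clock: 11.32
tcp_pos: [0.4031, 0.262, 0.2336]
tcp_rot: [179.9, 10.1, 168.8]
contact_force: [-0.2, -0.3, -0.9]
grip_width: 0.0119
grip_force: 0.0
jar shift px [-0.1  -0.06]
```

View pics/s7.png

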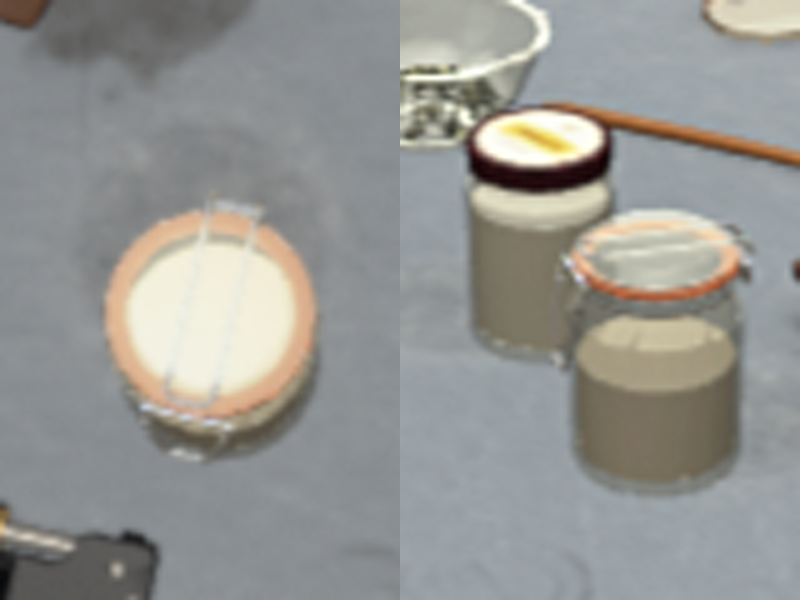

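The lid lies flat and shut. The clip is down with its end near (185,457) in the top crop and (558,362) in the scene crop, and the jar hasn't moved. I'll work out the clip angle from those points.

Run:
```python
from h import *
from cell import ctrl
T=ctrl.camera('top');S=ctrl.camera('scene');J=(.519,.1527,-.1993)
for b in (0,.1,.2,.3,.4):
    P=world(bailp(b),*J);t=proj(T,P)[0];s=proj(S,P)[0]
    print(b,'top crop',((t-[180,105]+.4)*5).round(),'scene crop',((s-[205,125]+.4)*5+[400,0]).round())
```

```text
0 top crop [190. 453.] scene crop [567. 370.]
0.1 top crop [187. 465.] scene crop [557. 370.]
0.2 top crop [185. 476.] scene crop [547. 369.]
0.3 top crop [182. 487.] scene crop [537. 368.]
0.4 top crop [179. 498.] scene crop [528. 365.]
```

The clip angle comes out at about 0.05 rad, which is zero within measurement error and fits the hard stop I felt. Handing in.

```bash
python3 -c "
from cell import ctrl
print(ctrl.job_done())"
```

```text
the job is handed in; nothing more can be done
None
```

I pushed the lid shut first and then pressed the clip down against the jar's front, with no measurable jar movement and nothing else touched; I handed it in at about 11.6 s, and no verdict came back.

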